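# Rack both rolls of tape on the bench tape rail

### The arm

A 6-joint arm with a two-finger parallel gripper is mounted at the origin on a cart in front of the work surface, level with it; the furniture and walls round the work are solid. World frame = base frame: x ahead of the robot, y to its left, z up, the work surface at z = 0. Lengths are in m, angles in degrees, forces in N, time in s.
With the tool pointing down it reaches from about 0.25 to 0.725 m from the base axis. Payload 9.7 kg.
Tool frame: the origin (TCP) lies on the centre line of the jaws, within the pads' length; the fingertips stand 14 mm ahead of it and the grasp point (between the pads) lies 5 mm behind it; z points along the fingers, y is the line along which they close (so a half turn about z gives the same grasp; the last joint's range is limited). The gripper opens to 85 mm and grips with 20 to 120 N. Pads are 22 mm wide; open, the fingers measure 114 mm over their backs; the gripper's body (76 mm by 85 mm) begins 54 mm behind the grasp point. The pads swing forward as they close: fully open they stand 13 mm farther back than shut.
Start: joints at [-75.287, 4.979, 10.078, 95.1, 0, 90], TCP at [0.14, -0.532, 0.245] pointing down, gripper open.
Joint ranges: [-179.16, 179.16], [-48.56, 103.87], [-65.8, 70.77], [-126.05, 130.52], [-82.76, 87.17], [-180, 180]. Speed limits (degrees/s): [127.2, 127.2, 147.25, 180, 180, 180].

### API

Orientations are given as [roll, pitch, yaw] about the fixed x, y, z axes, in that order (R = Rz(yaw) Ry(pitch) Rx(roll)).
In Python, from workcell import bot, camera, get_calibration, ticket gives the robot as it stands. The module is installed in compiled form; this text tells all that it offers.
- The arm moves only by the tool send_rows, never from a script. Its arguments are lists of equal length, an entry for each row: "linear": the shift along the tool's x, y, z in m, a list of three; "twist": the turn, a rotation vector about the tool's x, y, z in units of 10 degrees (1.0 is 10 degrees), a list of three; "gripper": the opening in per cent of the stroke, from 0 (shut) to 100 (fully open). In form: {"linear": [[x, y, z], ...], "twist": [[wx, wy, wz], ...], "gripper": [gripper, ...]}. A call has 1 to 8 rows; each row shifts and turns the commanded pose from where the row before left it, along the tool's axes as they then stand; what a row does not reach is not made up. A row lasts 1/8 s, in which the tool goes at most 62.5 mm and 10.7 degrees, less where a joint would pass 70% of its speed; a pose out of reach is approached as far as the arm can. A call with a gripper value outside its range is refused whole. The fingers move at their own pace and stop on an object; "grip_force" is the grip in N (left out, the last holds). Time passes only in rows, so rows that do not move let the fingers close. It gives the time, the measured TCP pose, the force, the opening and the grip force at its end, in the units of the state.
- bot.get_obs(): the state, without advancing time (a new reading comes with each control period).
- camera(name): name is "scene" or "top" or "wrist"; returns the picture (420x560x3 uint8, red, green, blue); there is no depth.
- get_calibration(name): a dict with "fx", "fy", "cx", "cy" (pixels), "k1" (the pictures are not rectified: a ray, as slopes to the right and down, at radius r is drawn at 1 + k1 r^2 times it, then the intrinsics apply), "origin" and "orientation" of the camera in the world; the wrist camera has in their place "hand_eye" (4x4, takes a point from camera to tool coordinates, whose origin is the TCP and whose axes are the flange's). Camera axes: x right, y down, z forward; pixel columns grow to the right and rows downward; lengths in m; the calibration is good to about 2 mm. A picture is of the moment at which its call begins: read the wrist's pose just before it. get_calibration takes no time and is no camera call.
- ticket.job_done(): hands the job in; it is judged then, once.
The state is a dict: "time": time; "q": joint angles; "qd": joint speeds; "joint_efforts": joint torques, N m; "ee_pos": TCP position; "tcp_rot": TCP orientation; "wrist_force": force on the tool from outside, world axes, zero at the start; "torque": the same for the moment, N m; "opening": finger opening in m; "grasp_force": force on a finger pad.
Only numpy, scipy, OpenCV 4.12 (cv2) and the standard library are available. Lean on these libraries where they do the work, as an engineer would, in place of code of your own. Each camera call takes 0.05 s, during which the arm holds its last target. There are 200 camera calls.

### The job

Tidy the rolls of masking tape onto the bench tape rail. Slide the roll that already hangs on the bar right up against the black stop disc; pass the loose roll over the rail's upturned open end, lead it along the bar and round the corner, and leave it hanging square and close up against the first. Do not push the other things on the bench about or tip them.

Things in the scene. Friction and masses are not known exactly. Their poses are not given: they have to be found in the camera images.
- tape_centre (a point): Centre of the loose roll of masking tape: a beige rigid ring, 66 mm outside, hole 48 mm (44 mm at the least), 18 mm wide, about 50 g. It starts lying flat on the bench; its own z axis is the axis of the ring. It can be pinched across its 66 mm outside or by its wall (9 to 11 mm thick). The bench within 75 mm of it holds only listed things.
- hung_centre (a point): Centre of the second roll of tape, the same size and look, which starts hanging on the rail's second level leg, 45 to 100 mm short of the stop disc; its own z axis is the axis of the ring and lies along the bar.
- tape_rail: Tape rail, fixed to the bench: a bare steel bar, 10 mm thick, bent to shape, on a grey foot plate 140 (its x) x 170 (its y) x 12 mm; origin under the plate's centre, z up. In its own axes the bar rises at (30, -74) mm, bends level into +y (axis 120 mm above the bench), passes the stop disc, turns 90 degrees into -x at a corner, then bends up into the open end. No support between disc and open end.
- rail_tip (a point): Centre of the 15 mm black ball on the open end of the bar, 190 mm above the bench. The open end is straight, 78 mm long, and leans outward (the rail's -x, away from the corner) 26 degrees from upright; it runs from rail_upbend to here.
- rail_upbend (a point): Where the axes of the leaning open end and of the first level leg would meet (the bar itself rounds this off with 26 mm radius), 120 mm above the bench. A roll let go on the open end slides down to here and tips over to hang on the first leg or lean in this bend.
- rail_corner (a point): Where the axes of the two level legs would meet, 150 mm from rail_upbend and 150 mm from rail_stop, 120 mm above the bench; the bar cuts this corner in an arc of 35 mm radius, which begins 35 mm before it and ends 35 mm after it.
- rail_stop (a point): Centre of the near face of the black stop disc (54 mm across, square to the bar) on the second level leg, 120 mm above the bench; the rail's +y points from here back along the bar to rail_corner. A roll that hangs on the bar has its centre about 20 mm below the bar's axis. Against the disc the first roll's centre is 9 mm from this face, the next roll's 27 mm.
- timer: Bystander: white bench timer, 62 x 68 mm, 18 mm high; origin under its centre.
- dish: Bystander: 57 mm culture dish with lid, 15 mm high; origin under its centre.
- beaker: Bystander: small glass beaker, 52 mm across, 59 mm high; origin under its centre.
- amber_bottle: Bystander: amber dropper bottle with black cap, 45 mm across, 90 mm high; origin under its centre.
Mind the look-alikes: they are no part of the job. What is shaped like the part that bears hung_centre but purple or red is not meant.

How it is judged:
By the outcome, as a careful person would: the job done as asked, in the order asked, and still so for the second after the job is handed in, with the robot touching nothing.
It also fails if it takes over 67 s, if anything falls off the work surface, if the arm or the gripper's body presses on something with over 40 N, if the wrist force passes 120 N, or if a joint passes its speed limit or range.

## Working session

There is one attempt and no reset: what is moved stays moved. The work goes in short steps, Python scripts to look and compute and a tool call to move; the robot and the scene stay as the last step left them, time stands still between calls to the robot, and variables do not carry over. Pictures are saved under pics/ and viewed, at most 10 in all, crops included, and the job is handed in when it is done.

Besides the shell and the picture viewer there is one more tool, called by a JSON object that holds its "fn" and its "kwargs", one argument or row to a line. send_rows: Moves the arm, as the interface text tells. Its arguments: {"type":"object","properties":{"linear":{"type":"array"},"twist":{"type":"array"},"gripper":{"type":"array"},"grip_force":{"type":"number"}},"required":["linear","twist","gripper"]}

```bash
mkdir -p pics
python3 - <<'E'
from workcell import bot,camera,get_calibration
import cv2,numpy as np
o=bot.get_obs();print(o['ee_pos'],o['tcp_rot'],o['time'])
for n in ['scene','top','wrist']:
    print(n,get_calibration(n))
    im=camera(n)[:,:,::-1]; cv2.imwrite(f'pics/{n}0.png',im)
E
```

```text
[ 0.13964223 -0.53177247  0.24457941] [-1.79923155e+02  8.02255679e-04  1.47125936e+01] 0.0
scene {'fx': 494.5971946483557, 'fy': 494.5971946483557, 'cx': 279.07720098461357, 'cy': 213.91918555501172, 'k1': -0.002256735561913071, 'origin': array([-0.44679586,  0.50369677,  0.73915534]), 'orientation': array([-118.37361369,   -1.1013935 , -116.80914005])}
top {'fx': 422.80450044084273, 'fy': 422.80450044084273, 'cx': 270.4392937494869, 'cy': 210.40274029067814, 'k1': -0.01792538303261111, 'origin': array([ 0.4809302 , -0.01247986,  1.27808836]), 'orientation': array([-175.74278745,   -0.83999475,  -91.4931057 ])}
wrist {'fx': 309.2279546146098, 'fy': 309.2279546146098, 'cx': 274.16763745910123, 'cy': 211.86352008673035, 'k1': -0.0316388653895613, 'hand_eye': array([[ 1.76606960e-04, -9.61193150e-01, -2.75876235e-01,
         6.94991677e-02],
       [ 9.99999984e-01,  1.71389771e-04,  4.30203209e-05,
        -1.69291326e-03],
       [ 5.93152686e-06, -2.75876238e-01,  9.61193165e-01,
        -1.28217982e-01],
       [ 0.00000000e+00,  0.00000000e+00,  0.00000000e+00,
         1.00000000e+00]])}
```

View pics/top0.png

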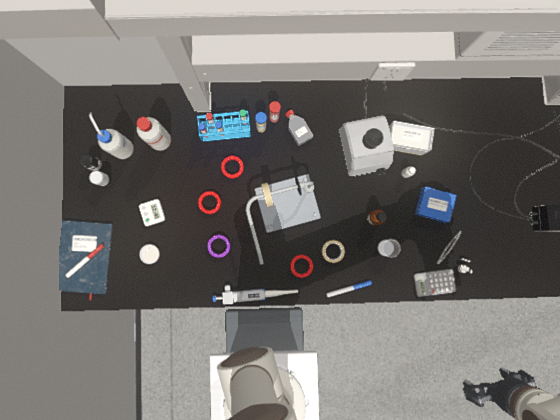

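View pics/scene0.png

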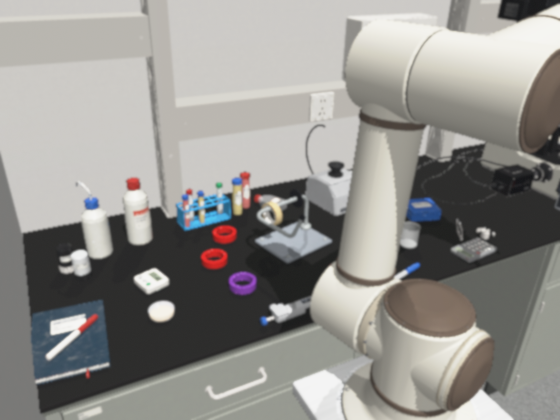

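Run:
```python
import cv2,numpy as np
t=cv2.imread('pics/top0.png')[155:305,190:410]
s=cv2.imread('pics/scene0.png')[180:265,230:350]
a=cv2.resize(t,None,fx=3.6,fy=3.6,interpolation=3)[:, :440*800//440]
cv2.imwrite('pics/c1.png',cv2.resize(t,(792,540),interpolation=cv2.INTER_CUBIC))
cv2.imwrite('pics/c2.png',cv2.resize(s,(720,510),interpolation=cv2.INTER_CUBIC))
```

```text
(no output)
```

View pics/c1.png

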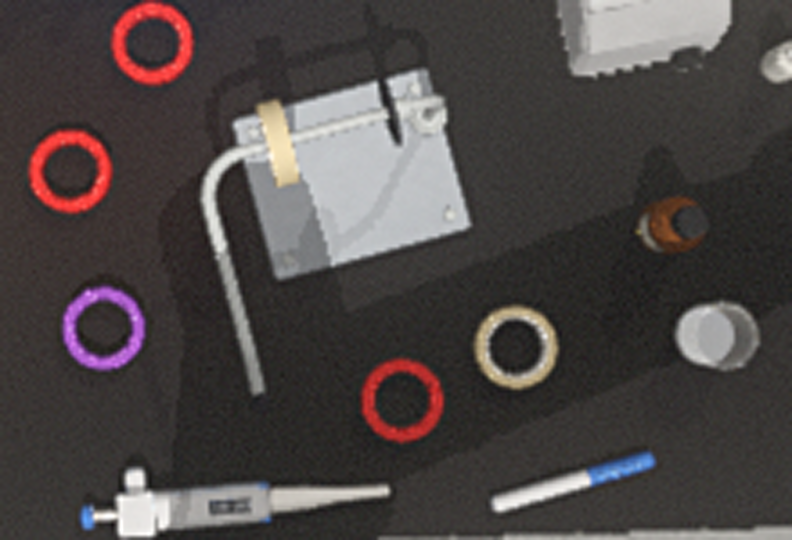

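View pics/c2.png

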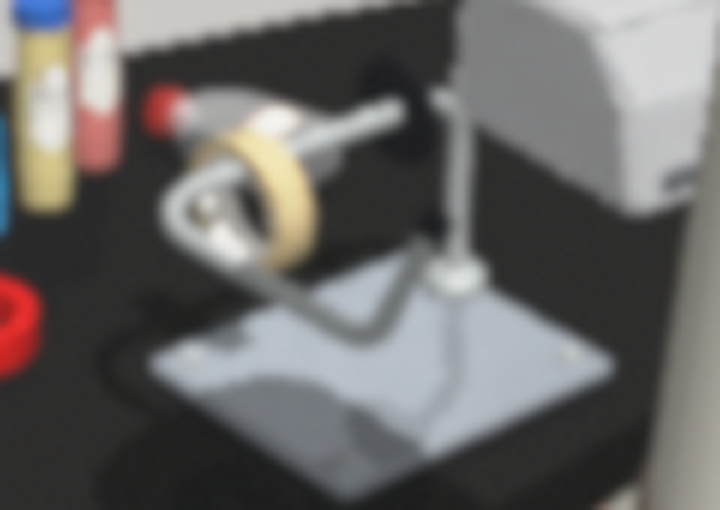

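```bash
cat > h.py <<'E'
import numpy as np,cv2
from scipy.spatial.transform import Rotation as R
from scipy.optimize import least_squares
from workcell import bot,camera,get_calibration
def cam(n,o=None):
    c=get_calibration(n)
    if n!='wrist': return c,R.from_euler('xyz',c['orientation'],degrees=True).as_matrix(),c['origin']
    T=c['hand_eye'];Rt=R.from_euler('xyz',o['tcp_rot'],degrees=True).as_matrix()
    return c,Rt@T[:3,:3],Rt@T[:3,3]+o['ee_pos']
def proj(C,P):
    c,Rm,t=C;p=(np.atleast_2d(P)-t)@Rm;s=p[:,:2]/p[:,2:]
    s=s*(1+c['k1']*(s**2).sum(1,keepdims=True))
    return s*[c['fx'],c['fy']]+[c['cx'],c['cy']]
def ray(C,px):
    c,Rm,t=C;d=(np.array(px)-[c['cx'],c['cy']])/[c['fx'],c['fy']];s=d.copy()
    for _ in range(5): s=d/(1+c['k1']*(s@s))
    return t,Rm@np.array([*s,1])
def onz(C,px,z):
    t,d=ray(C,px);return t+d*(z-t[2])/d[2]
def tri(obs):
    A=0;b=0
    for C,px in obs:
        t,d=ray(C,px);d=d/np.linalg.norm(d);M=np.eye(3)-np.outer(d,d);A=A+M;b=b+M@t
    return np.linalg.solve(A,b)
E
python3 - <<'E'
from h import *
T=cam('top');S=cam('scene')
t=lambda p:np.array(p)/3.6+[190,155]
s=lambda p:np.array(p)/6+[230,180]
pl=np.array([[70,-85,12],[70,85,12],[-70,85,12],[-70,-85,12]])/1e3
tp=t([(427,68),(234,122),(280,278),(471,224)]);sp=s([(415,245),(150,363),(345,498),(615,365)])
def W(v,P):
    c,q=np.cos(v[2]),np.sin(v[2]);P=np.atleast_2d(P);return P@np.array([[c,q,0],[-q,c,0],[0,0,1]])+[v[0],v[1],0]
def res(v):
    y=v[3];tip=[-.15414,y+.15,.19];
    return np.r_[(proj(T,W(v,pl))-tp).ravel(),(proj(S,W(v,pl))-sp)[1:].ravel(),(proj(S,W(v,[tip]))-s((433,222))).ravel(),(proj(T,W(v,[tip]))-t((258,395))).ravel(),(proj(S,W(v,[.03,y-.003,.12]))-s((405,108))).ravel(), (proj(T,W(v,[.03,y-.003,.12]))-t((389,113)))[0,:1]]
f=least_squares(res,[.5,0,.2,0],loss='soft_l1');v=f.x
print(v,np.degrees(v[2]));print(np.round(res(v),1))
y=v[3]
for n,p in dict(post=[.03,-.074,.12],stop=[.03,y,.12],corner=[.03,y+.15,.12],upb=[-.12,y+.15,.12],tip=[-.15414,y+.15,.19]).items(): print(n,W(v,p).round(4))
print('tip tri',tri([(T,t((258,395))),(S,s((433,222)))]))
print('disc tri',tri([(T,t((389,113))),(S,s((405,108)))]))
h=tri([(T,t((278,144))),(S,s((258,200)))]);print('hung tri',h)
print('loose',onz(T,t((516,347)),.012))
for n,p in dict(beaker=(705,335),bottle=(672,222),red=(402,400)).items(): print(n,onz(T,t(p),.01))
E
```

```text
[ 0.59591348 -0.08586958  0.23436254 -0.03024507] 13.427984471293412
[ 0.1 -0.4 -0.6 -1.1 -1.5  0.5  0.2  0.9 -0.1 -1.5  0.  -2.3  0.2 -1.1
  0.1  0.5  0.3  1.8 -0.6  0.2  0.5]
post [[ 0.6423 -0.1509  0.12  ]]
stop [[ 0.6321 -0.1083  0.12  ]]
corner [[0.5973 0.0376 0.12  ]]
upb [[0.4514 0.0027 0.12  ]]
tip [[ 0.4182 -0.0052  0.19  ]]
tip tri [ 0.42212431 -0.00567512  0.18923803]
disc tri [ 0.63044884 -0.11047931  0.12198868]
hung tri [ 0.61094761 -0.02497409  0.10214821]
loose [ 0.44714025 -0.21829089  0.012     ]
beaker [ 0.45276295 -0.37719419  0.01      ]
bottle [ 0.54785454 -0.35367859  0.01      ]
red [ 0.40590939 -0.12231769  0.01      ]
```

Candidates (top picture): loose beige roll at (333,251); look-alikes: red rings (302,266), (209,203), (232,167), purple (218,246). The hung beige roll is at (267,194). The close crop shows both beige rolls clearly, with the rail tip at about (261,264). I start with a move that passes above the loose roll.

{"fn": "send_rows", "kwargs": {
  "linear": [
    [0.045,-0.0285,0],
    [0.045,-0.0285,0],
    [0.045,-0.0285,0],
    [0.045,-0.0285,0],
    [0.045,-0.0285,0],
    [0.045,-0.0285,0],
    [0.045,-0.0285,0],
    [0.045,-0.0285,0]
  ],
  "twist": [
    [0,0,0],
    [0,0,0],
    [0,0,0],
    [0,0,0],
    [0,0,0],
    [0,0,0],
    [0,0,0],
    [0,0,0]
  ],
  "gripper": [100,100,100,100,100,100,100,100],
  "grip_force": 25
}}

```text
time: 1.15
ee_pos: [0.4309, -0.2185, 0.2452]
tcp_rot: [180.0, -0.0, 14.7]
wrist_force: [-0.7, -1.1, 0.2]
opening: 0.0854
grasp_force: 0.0
```

Run:
```python
from h import *
o=bot.get_obs();print(o['q'].round(1))
im=camera('wrist');cv2.imwrite('pics/w1.png',im[:,:,::-1])
C=cam('wrist',o);print('expect',proj(C,[[.4471,-.2183,.018]]))
h=cv2.cvtColor(im,cv2.COLOR_RGB2HSV);m=cv2.inRange(h,(12,40,60),(32,200,255))
n,l,st,ce=cv2.connectedComponentsWithStats(m)
for i in np.argsort(-st[1:,4])[:4]+1:
    print(st[i],ce[i],onz(C,ce[i],.012).round(4))
```

```text
[-26.9  -4.2   0.9  95.   -0.  138.4]
expect [[279.00414855 171.68064487]]
[ 222  118  114  112 4931] [284.13770026 164.07523829] [ 0.4564 -0.2221  0.012 ]
[ 387   93   54   47 1285] [411.96809339 116.79299611] [ 0.5447 -0.3475  0.012 ]
[ 256  151   40   37 1155] [275.48398268 169.14632035] [ 0.4481 -0.2139  0.012 ]
[124 209   9  16  51] [127.66666667 217.2745098 ] [ 0.3449 -0.0529  0.012 ]
```

View pics/w1.png

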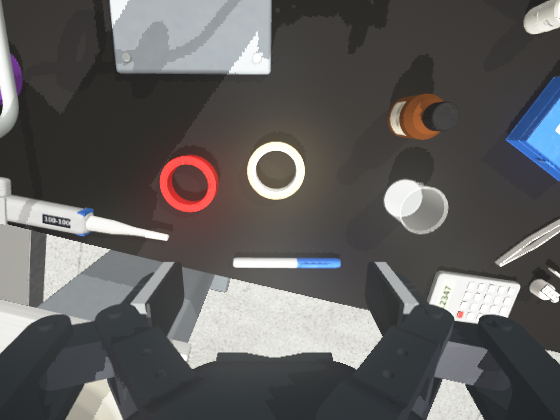

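```bash
cat >> h.py <<'E'
ux=np.array([.9727,.2322,0]);uy=np.array([-.2322,.9727,0])
stop=np.array([.6321,-.1083,.12]);corner=stop+.15*uy;upb=corner-.15*ux;tip=upb-.0341*ux+[0,0,.07]
def down(yaw,tilt=0): # tilt: rotate tool about world uy by tilt deg
    return R.from_rotvec(np.radians(tilt)*uy)*R.from_euler('xyz',[180,0,yaw],degrees=True)
def rows(way,start=None):
    """way: list of (pos,Rot,n)"""
    o=bot.get_obs();p,r=start or (np.array(o['ee_pos']),R.from_euler('xyz',o['tcp_rot'],degrees=True))
    L=[];T=[]
    for P,Q,n in way:
        P=np.array(P);dr=(Q*r.inv()).as_rotvec();p0,r0=p,r
        for k in range(1,n+1):
            g=p0+(P-p0)*k/n;q=R.from_rotvec(dr*k/n)*r0
            l=np.round(r.inv().apply(g-p),4);t=np.round((r.inv()*q).as_rotvec(degrees=True)/10,3)
            L.append(l.tolist());T.append(t.tolist());p=p+r.apply(l);r=r*R.from_rotvec(t*10,degrees=True)
    for i in range(0,len(L),8): print('linear',L[i:i+8],'\n twist',T[i:i+8])
    print('end',p.round(4),r.as_euler('xyz',degrees=True).round(2))
E
python3 - <<'E'
from h import *
C=cam('wrist',bot.get_obs());T=cam('top')
print(tri([(C,(276,170.5)),(T,(333.3,251.4))]))
rows([([.612,-.0245,.235],down(103.4),9),([.612,-.0245,.10],down(103.4),3)])
E
```

```text
[ 0.45028013 -0.2122923   0.03283707]
linear [[0.0246, -0.0154, 0.0011], [0.0268, -0.0109, 0.0012], [0.0283, -0.0062, 0.0011], [0.0289, -0.0013, 0.0011], [0.0287, 0.0037, 0.0012], [0.0277, 0.0085, 0.0011], [0.0258, 0.0131, 0.0011], [0.0232, 0.0174, 0.0011]] 
 twist [[-0.0, -0.002, -0.984], [-0.0, -0.001, -0.983], [-0.0, -0.002, -0.984], [-0.0, -0.001, -0.983], [-0.0, -0.002, -0.984], [-0.0, -0.002, -0.984], [-0.0, -0.001, -0.983], [-0.0, -0.002, -0.984]]
linear [[0.0199, 0.0211, 0.001], [-0.0, -0.0, 0.045], [-0.0, -0.0, 0.045], [-0.0, -0.0, 0.045]] 
 twist [[-0.0, -0.002, -0.983], [-0.0, 0.0, -0.0], [-0.0, 0.0, -0.0], [-0.0, 0.0, -0.0]]
end [ 0.612  -0.0245  0.1   ] [-180.     0.   103.4]
```

{"fn": "send_rows", "kwargs": {
  "linear": [
    [0.0246,-0.0154,0.001],
    [0.0268,-0.0109,0.001],
    [0.0283,-0.0062,0.001],
    [0.0289,-0.0013,0.001],
    [0.0287,0.0037,0.001],
    [0.0277,0.0085,0.001],
    [0.0258,0.0131,0.001],
    [0.0232,0.0174,0.001]
  ],
  "twist": [
    [0,0,-0.984],
    [0,0,-0.984],
    [0,0,-0.984],
    [0,0,-0.984],
    [0,0,-0.984],
    [0,0,-0.984],
    [0,0,-0.984],
    [0,0,-0.984]
  ],
  "gripper": [100,100,100,100,100,100,100,100]
}}

```text
time: 2.2
ee_pos: [0.5892, -0.0505, 0.2369]
tcp_rot: [-180.0, -0.0, 93.8]
wrist_force: [-0.5, 0.0, 1.3]
opening: 0.0857
grasp_force: 0.0
```

{"fn": "send_rows", "kwargs": {
  "linear": [
    [0.02,0.021,0.001],
    [0,0,0]
  ],
  "twist": [
    [0,0,-0.984],
    [0,0,0]
  ],
  "gripper": [100,100]
}}

```text
time: 2.45
ee_pos: [0.609, -0.0287, 0.2351]
tcp_rot: [-179.9, -0.0, 103.4]
wrist_force: [0.7, -0.1, -0.6]
opening: 0.0853
grasp_force: 0.0
```

Run:
```python
from h import *
o=bot.get_obs();print(o['q'].round(1),o['ee_pos'])
im=camera('wrist')[:,:,::-1].copy()
C=cam('wrist',o)
for P in [stop,corner,upb,tip,stop+.086*uy-[0,0,.02]]:
    a=proj(C,P)[0];print(a.round());cv2.circle(im,tuple(int(x) for x in a.round()),3,(255,0,255),1)
cv2.imwrite('pics/w2.png',cv2.resize(im,(784,588)))
```

```text
[-2.7 13.3 18.4 95.1  0.  73.9] [ 0.60903064 -0.02873772  0.23510223]
[279. 303.]
[280. 129.]
[ 86. 130.]
[-43. 134.]
[280. 204.]
```

View pics/w2.png

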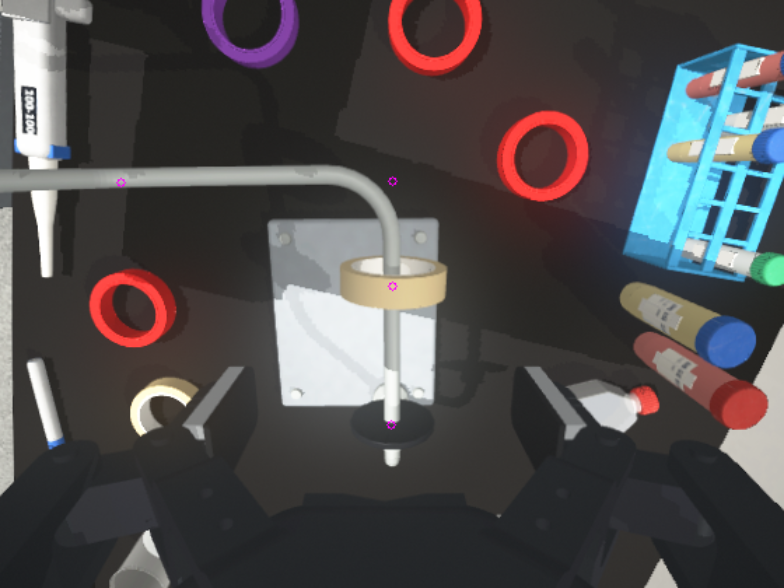

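The roll hangs at (393,287), the disc is at (392,424), and the bar fits the model within about 3 mm. I'll descend and grasp.

{"fn": "send_rows", "kwargs": {
  "linear": [
    [0.0034,0.0039,0.045],
    [0,0,0.046],
    [0,0,0.046],
    [0,0,0],
    [0,0,0],
    [0,0,0],
    [0,0,0],
    [0,0,0]
  ],
  "twist": [
    [0,0,0],
    [0,0,0],
    [0,0,0],
    [0,0,0],
    [0,0,0],
    [0,0,0],
    [0,0,0],
    [0,0,0]
  ],
  "gripper": [100,100,100,100,65,65,65,65],
  "grip_force": 20
}}

```text
time: 3.5
ee_pos: [0.6126, -0.026, 0.102]
tcp_rot: [179.8, 0.1, 103.3]
wrist_force: [-1.7, -2.3, 7.1]
opening: 0.0646
grasp_force: 22.8
```

{"fn": "send_rows", "kwargs": {
  "linear": [
    [-0.01,0,0],
    [-0.01,0,0],
    [-0.01,0,0],
    [-0.01,0,0],
    [-0.01,0,0],
    [-0.01,0,0],
    [-0.007,0,0],
    [0,0,0]
  ],
  "twist": [
    [0,0,0],
    [0,0,0],
    [0,0,0],
    [0,0,0],
    [0,0,0],
    [0,0,0],
    [0,0,0],
    [0,0,0]
  ],
  "gripper": [65,65,65,65,65,65,65,65]
}}

```text
time: 4.5
ee_pos: [0.6283, -0.0915, 0.1019]
tcp_rot: [179.8, 0.1, 103.2]
wrist_force: [0.9, -1.5, 7.6]
opening: 0.0646
grasp_force: 23.6
```

Run:
```python
from h import *
o=bot.get_obs();print(o['ee_pos'],(o['ee_pos']-stop)@uy,o['wrist_force'])
im=camera('wrist')[:,:,::-1];cv2.imwrite('pics/w3.png',cv2.resize(im[150:420,130:430],(750,600)[:2]))
```

```text
[ 0.62831547 -0.09146222  0.10194978] 0.017256879413478362 [ 0.85725129 -1.47465827  7.61481693]
```

View pics/w3.png

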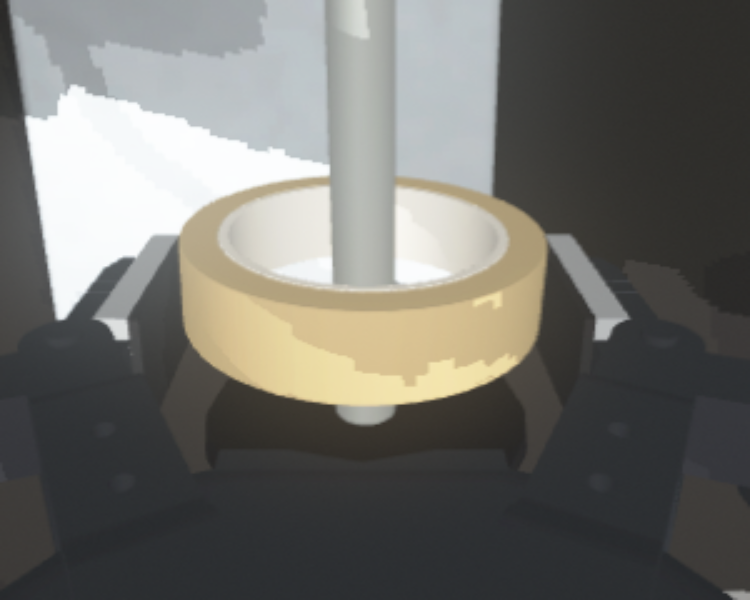

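The roll sits square between the pads. I'll push on until it touches the disc.

{"fn": "send_rows", "kwargs": {
  "linear": [
    [-0.003,0,0],
    [-0.003,0,0],
    [-0.002,0,0],
    [0,0,0]
  ],
  "twist": [
    [0,0,0],
    [0,0,0],
    [0,0,0],
    [0,0,0]
  ],
  "gripper": [65,65,65,65]
}}

```text
time: 5.05
ee_pos: [0.6301, -0.0988, 0.102]
tcp_rot: [179.8, 0.1, 103.3]
wrist_force: [0.8, 1.1, 5.8]
opening: 0.0646
grasp_force: 23.5
```

{"fn": "send_rows", "kwargs": {
  "linear": [
    [-0.002,0,0],
    [-0.002,0,0],
    [-0.002,0,0],
    [0,0,0]
  ],
  "twist": [
    [0,0,0],
    [0,0,0],
    [0,0,0],
    [0,0,0]
  ],
  "gripper": [65,65,65,65]
}}

```text
time: 5.55
ee_pos: [0.631, -0.1023, 0.1021]
tcp_rot: [179.8, -0.2, 103.4]
wrist_force: [-2.3, 12.3, 8.9]
opening: 0.0648
grasp_force: 23.4
```

Contact (12 N along +y). I'll release it and move on to the loose roll.

{"fn": "send_rows", "kwargs": {
  "linear": [
    [0,0,0],
    [0,0,0],
    [0,0,0],
    [0,0,-0.03],
    [0,0,-0.05],
    [0,0,-0.05]
  ],
  "twist": [
    [0,0,0],
    [0,0,0],
    [0,0,0],
    [0,0,0],
    [0,0,0],
    [0,0,0]
  ],
  "gripper": [100,100,100,100,100,100]
}}

```text
time: 6.3
ee_pos: [0.6297, -0.1048, 0.2305]
tcp_rot: [-180.0, -0.0, 103.3]
wrist_force: [0.6, -0.3, -0.0]
opening: 0.0853
grasp_force: 0.0
```

Run:
```python
from h import *
rows([([.449,-.216,.17],down(193.4),9)])
```

```text
linear [[-0.0074, -0.0224, 0.0067], [-0.0034, -0.0233, 0.0068], [0.0006, -0.0236, 0.0067], [0.0048, -0.0231, 0.0067], [0.0087, -0.0219, 0.0068], [0.0124, -0.02, 0.0067], [0.0157, -0.0176, 0.0067], [0.0185, -0.0146, 0.0068]] 
 twist [[-0.0, -0.0, -1.002], [-0.0, -0.001, -1.001], [-0.001, -0.0, -1.002], [0.0, -0.0, -1.002], [-0.0, -0.001, -1.001], [-0.001, 0.0, -1.002], [0.0, -0.0, -1.002], [-0.0, -0.0, -1.001]]
linear [[0.0208, -0.0111, 0.0067]] 
 twist [[-0.0, -0.001, -1.002]]
end [ 0.449 -0.216  0.17 ] [-180.     0.  -166.6]
```

{"fn": "send_rows", "kwargs": {
  "linear": [
    [-0.0074,-0.0224,0.0067],
    [-0.0034,-0.0233,0.0067],
    [0.0006,-0.0236,0.0067],
    [0.0048,-0.0231,0.0067],
    [0.0087,-0.0219,0.0067],
    [0.0124,-0.02,0.0067],
    [0.0157,-0.0176,0.0067],
    [0.0185,-0.0146,0.0067]
  ],
  "twist": [
    [0,0,-1.002],
    [0,0,-1.002],
    [0,0,-1.002],
    [0,0,-1.002],
    [0,0,-1.002],
    [0,0,-1.002],
    [0,0,-1.002],
    [0,0,-1.002]
  ],
  "gripper": [100,100,100,100,100,100,100,100]
}}

```text
time: 7.3
ee_pos: [0.4688, -0.2041, 0.1755]
tcp_rot: [-180.0, -0.0, -176.3]
wrist_force: [0.1, -0.3, 0.2]
opening: 0.085
grasp_force: 0.0
```

{"fn": "send_rows", "kwargs": {
  "linear": [
    [0.0208,-0.0111,0.0067],
    [0,0,0]
  ],
  "twist": [
    [0,0,-1.002],
    [0,0,0]
  ],
  "gripper": [100,100]
}}

```text
time: 7.55
ee_pos: [0.4484, -0.2165, 0.1688]
tcp_rot: [180.0, -0.0, -166.7]
wrist_force: [0.5, -0.5, 0.5]
opening: 0.0854
grasp_force: 0.0
```

Run:
```python
from h import *
o=bot.get_obs();print(o['q'].round(1),o['ee_pos'],o['tcp_rot'])
im=camera('wrist')
C=cam('wrist',o);T=cam('top')
e=proj(C,[[.449,-.216,.009]])[0]
h=cv2.cvtColor(im,cv2.COLOR_RGB2HSV)
m=((im.min(2)>110)).astype(np.uint8)*255
im=im[:,:,::-1].copy();cv2.circle(im,tuple(int(x) for x in e),3,(255,0,255),-1)
n,l,st,ce=cv2.connectedComponentsWithStats(m)
for i in np.argsort(-st[1:,4])[:5]+1: print(st[i],ce[i])
print(e);cv2.imwrite('pics/w4.png',im)
```

```text
[-25.8  -3.   -6.5  86.5  -0.  -39.1] [ 0.44842066 -0.21649137  0.16880936] [ 1.79991929e+02 -2.52562722e-02 -1.66664875e+02]
[ 425    0  135   86 6043] [508.0282972  43.2154559]
[ 283  294   99   75 5648] [329.52549575 326.55594901]
[  41  139   95   68 4957] [ 86.32943312 169.83639298]
[ 424  100  136   50 2717] [507.92160471 121.39418476]
[ 239  163   72   72 2408] [275.035299  199.9833887]
[272.73718398 200.55383212]
```

View pics/w4.png

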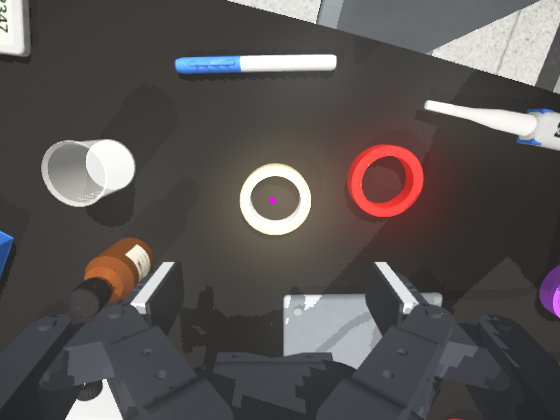

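The roll's centre is at (275,200), and the aim point is within 2 mm. I'll descend.

{"fn": "send_rows", "kwargs": {
  "linear": [
    [0.001,0.002,0.05],
    [0,0,0.05],
    [0,0,0.04],
    [0,0,0.02],
    [0,0,0]
  ],
  "twist": [
    [0,0,0],
    [0,0,0],
    [0,0,0],
    [0,0,0],
    [0,0,0]
  ],
  "gripper": [100,100,100,100,100],
  "grip_force": 30
}}

```text
time: 8.22
ee_pos: [0.4477, -0.2134, 0.0077]
tcp_rot: [179.9, -0.1, -166.7]
wrist_force: [-0.5, -0.8, 0.8]
opening: 0.0856
grasp_force: 0.0
```

{"fn": "send_rows", "kwargs": {
  "linear": [
    [0,0,0],
    [0,0,0],
    [0,0,0],
    [0,0,0]
  ],
  "twist": [
    [0,0,0],
    [0,0,0],
    [0,0,0],
    [0,0,0]
  ],
  "gripper": [65,65,65,65]
}}

```text
time: 8.72
ee_pos: [0.4491, -0.2144, 0.0108]
tcp_rot: [-179.9, 0.1, -166.6]
wrist_force: [-0.7, 2.2, 6.8]
opening: 0.064
grasp_force: 33.3
```

Run:
```python
from h import *
d=-.438*ux+[0,0,.899]; tp=np.array([.4195,-.0045,.19]); Q=down(193.4,-26)
rows([([.449,-.214,.16],down(193.4),3),(tp+.050*d,Q,6),(tp-.042*d,Q,7)])
```

```text
linear [[-0.0001, 0.0001, -0.0497], [-0.0001, 0.0001, -0.0497], [-0.0, 0.0001, -0.0498], [0.0003, 0.0351, -0.0125], [-0.0006, 0.0351, -0.0125], [-0.0015, 0.0351, -0.0124], [-0.0025, 0.0351, -0.0122], [-0.0034, 0.0351, -0.012]] 
 twist [[-0.003, 0.005, 0.001], [-0.002, 0.004, 0.001], [-0.003, 0.005, 0.001], [-0.0, -0.433, -0.0], [-0.0, -0.434, -0.0], [-0.0, -0.433, -0.0], [-0.001, -0.433, -0.0], [0.0, -0.434, -0.0]]
linear [[-0.0043, 0.0351, -0.0117], [0.0, 0.0, 0.0131], [0.0, 0.0, 0.0132], [0.0, 0.0, 0.0131], [0.0, 0.0, 0.0132], [0.0, 0.0, 0.0131], [0.0, 0.0, 0.0131], [0.0001, 0.0, 0.0132]] 
 twist [[0.0, -0.433, -0.0], [0.0, 0.0, -0.0], [0.0, 0.0, -0.0], [0.0, 0.0, -0.0], [0.0, 0.0, -0.0], [0.0, 0.0, -0.0], [0.0, 0.0, -0.0], [0.0, 0.0, -0.0]]
end [ 4.374e-01 -2.000e-04  1.522e-01] [ 179.98   26.   -166.61]
```

Run:
```python
from h import *
d=-.438*ux+[0,0,.899]; tp=np.array([.4195,-.0045,.19]); Q=down(193.4,-26)
rows([([.449,-.214,.2],down(193.4),4),(tp+.050*d,Q,6)])
```

```text
linear [[-0.0001, 0.0, -0.0473], [-0.0001, 0.0001, -0.0473], [-0.0001, 0.0001, -0.0473], [0.0, 0.0001, -0.0473], [0.0003, 0.0351, -0.0058], [-0.0, 0.0351, -0.0058], [-0.0006, 0.0351, -0.0058], [-0.001, 0.0351, -0.0058]] 
 twist [[-0.002, 0.004, 0.001], [-0.002, 0.003, 0.0], [-0.002, 0.004, 0.001], [-0.002, 0.003, 0.001], [-0.0, -0.433, -0.0], [-0.0, -0.434, -0.0], [-0.0, -0.433, -0.0], [-0.001, -0.433, -0.0]]
linear [[-0.0014, 0.0351, -0.0057], [-0.0018, 0.0351, -0.0055]] 
 twist [[0.0, -0.434, -0.0], [0.0, -0.433, -0.0]]
end [ 0.3982 -0.0096  0.235 ] [ 179.98   26.   -166.61]
```

{"fn": "send_rows", "kwargs": {
  "linear": [
    [0,0,-0.047],
    [0,0,-0.047],
    [0,0,-0.048],
    [0,0,-0.048],
    [0.0003,0.0351,-0.0058],
    [0,0.0351,-0.0058],
    [-0.0006,0.0351,-0.0058],
    [-0.001,0.0351,-0.0058]
  ],
  "twist": [
    [0,0,0],
    [0,0,0],
    [0,0,0],
    [0,0,0],
    [0,-0.433,0],
    [0,-0.433,0],
    [0,-0.433,0],
    [0,-0.433,0]
  ],
  "gripper": [65,65,65,65,65,65,65,65]
}}

```text
time: 9.72
ee_pos: [0.4138, -0.0771, 0.2236]
tcp_rot: [-180.0, 17.6, -166.6]
wrist_force: [-0.8, 0.1, -0.2]
opening: 0.0643
grasp_force: 33.8
```

{"fn": "send_rows", "kwargs": {
  "linear": [
    [-0.0014,0.0351,-0.0057],
    [-0.0018,0.0351,-0.0055],
    [0,0,0]
  ],
  "twist": [
    [0,-0.434,0],
    [0,-0.433,0],
    [0,0,0]
  ],
  "gripper": [65,65,65]
}}

```text
time: 10.1
ee_pos: [0.3962, -0.0084, 0.236]
tcp_rot: [-179.9, 26.3, -166.4]
wrist_force: [0.7, -1.0, -0.5]
opening: 0.0636
grasp_force: 33.8
```

Run:
```python
from h import *
d=-.438*ux+[0,0,.899]; tp=np.array([.4195,-.0045,.19]); Q=down(193.4,-26)
o=bot.get_obs();print(o['q'].round(1),o['ee_pos'],o['tcp_rot'],o['opening'])
C=cam('wrist',o);print(proj(C,[tp,tp-.03*d,o['ee_pos']-.002*d]))
im=camera('wrist');cv2.imwrite('pics/w5.png',cv2.resize(im[120:420,130:430,::-1],(600,600)))
rows([(tp-.042*d,Q,7)])
```

```text
[ -7.4 -41.9 -30.6  76.5   9.1 -19. ] [ 0.39617642 -0.00842261  0.23595372] [-179.91640304   26.28746613 -166.39330089] 0.06361030686847771
[[268.85135632 242.22471255]
 [269.5426553  226.58470926]
 [270.51830558 279.62156099]]
linear [[-0.0001, -0.0001, 0.0133], [-0.0001, -0.0001, 0.0133], [-0.0001, -0.0001, 0.0133], [-0.0001, -0.0001, 0.0133], [-0.0002, -0.0001, 0.0133], [-0.0001, -0.0001, 0.0133], [-0.0001, -0.0001, 0.0133]] 
 twist [[-0.0, 0.002, 0.002], [-0.001, 0.003, 0.003], [0.0, 0.002, 0.002], [-0.0, 0.003, 0.002], [-0.001, 0.002, 0.003], [0.0, 0.003, 0.002], [-0.0, 0.002, 0.002]]
end [ 4.374e-01 -3.000e-04  1.522e-01] [ 179.99   26.   -166.6 ]
```

View pics/w5.png

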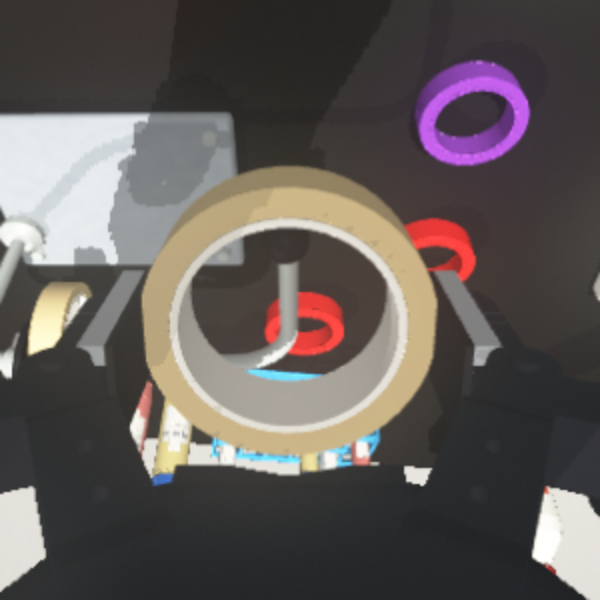

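The ball is at crop (288,243), inside the hole and centred sideways, so I'll thread it.

{"fn": "send_rows", "kwargs": {
  "linear": [
    [0,0,0.013],
    [0,0,0.013],
    [0,0,0.013],
    [0,0,0.013],
    [0,0,0.013],
    [0,0,0.013],
    [0,0,0.013],
    [0,0,0]
  ],
  "twist": [
    [0,0,0],
    [0,0,0],
    [0,0,0],
    [0,0,0],
    [0,0,0],
    [0,0,0],
    [0,0,0],
    [0,0,0]
  ],
  "gripper": [65,65,65,65,65,65,65,65]
}}

```text
time: 11.15
ee_pos: [0.4356, -0.0004, 0.1509]
tcp_rot: [180.0, 25.9, -166.5]
wrist_force: [-0.5, -0.1, 0.2]
opening: 0.0639
grasp_force: 33.8
```

{"fn": "send_rows", "kwargs": {
  "linear": [
    [0,0,0],
    [0,0,0],
    [0,0,0],
    [0,0,-0.02],
    [0,0,-0.03],
    [0,0,-0.04],
    [0,0,-0.03],
    [0,0,0]
  ],
  "twist": [
    [0,0,0],
    [0,0,0],
    [0,0,0],
    [0,0,0],
    [0,0,0],
    [0,0,0],
    [0,0,0],
    [0,0,0]
  ],
  "gripper": [100,100,100,100,100,100,100,100]
}}

```text
time: 12.15
ee_pos: [0.3849, -0.0131, 0.2627]
tcp_rot: [-179.9, 26.2, -166.5]
wrist_force: [0.3, 0.0, -0.8]
opening: 0.0852
grasp_force: 0.0
```

Run:
```python
from h import *
o=bot.get_obs();print(o['q'].round(1),o['ee_pos'],o['tcp_rot'])
a=camera('wrist');b=camera('scene');c=camera('top')
C=cam('wrist',o);print(proj(C,[upb,upb+.05*ux,tip,corner]).round(),proj(cam('scene'),[upb,upb+.05*ux,tip,corner]).round())
a=cv2.resize(a[100:320,150:420],(491,400));b=cv2.resize(b[180:250,240:294],(309,400));a=cv2.hconcat([a,b])
c=cv2.resize(c[170:290,220:360],(233,200))
cv2.imwrite('pics/w6.png',a[:,:,::-1])
# beige blobs
for n in ['scene','top']:
    im=camera(n);h=cv2.cvtColor(im,cv2.COLOR_RGB2HSV);m=cv2.inRange(h,(10,50,60),(32,170,255))
    k,l,st,ce=cv2.connectedComponentsWithStats(m)
    for i in range(1,k):
        if st[i,4]>15 and 230<ce[i][0]<350 and 160<ce[i][1]<290: print(n,st[i],ce[i].round(1))
```

```text
[ -8.6 -42.1 -27.5  80.    9.5 -20. ] [ 0.38492986 -0.01309426  0.26267501] [-179.89676826   26.22316955 -166.53584337]
[[273. 198.]
 [273. 235.]
 [272. 224.]
 [273. 289.]] [[291. 237.]
 [278. 229.]
 [302. 217.]
 [254. 214.]]
scene [231 185  13  31 212] [236.4 201.7]
scene [283 192  21  27 218] [294.7 205. ]
scene [272 226  25  27 196] [281.2 235.8]
top [287 175  13  24 171] [293.9 186.2]
top [244 238  26  13 192] [256.3 244. ]
```

View pics/w6.png

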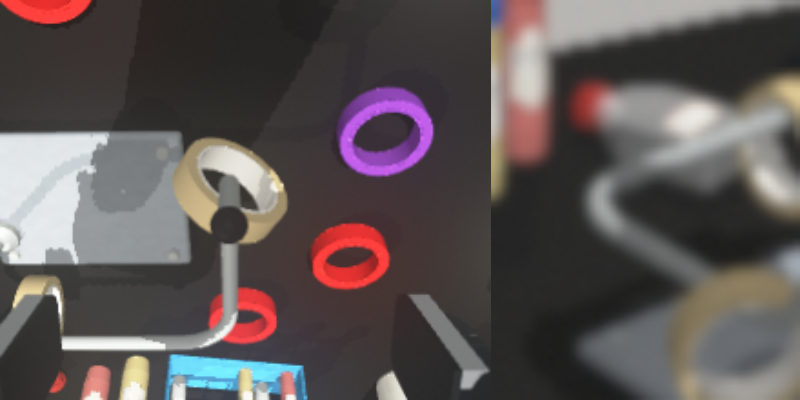

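Run:
```python
from h import *
T=cam('top');S=cam('scene')
for z in (.1,.115,.13):
    p=onz(T,(256.3,244),z);print(z,p.round(4),'s',(p-upb)@ux,'lat',(p-upb)@uy)
h=tri([(T,(256.3,244)),(S,(284,239))]);print(h,(h-upb)@ux,(h-upb)@uy)
# fit ring pose by silhouette: mask from both views
def mask(n):
    im=camera(n);h=cv2.cvtColor(im,cv2.COLOR_RGB2HSV);return im,h
ths=np.linspace(0,2*np.pi,60)
def ring(c,yaw,el):
    ax=R.from_rotvec(np.radians(yaw)*np.array([0,0,1])).apply(ux*np.cos(np.radians(el))+np.array([0,0,np.sin(np.radians(el))]))
    v=np.cross(ax,[0,0,1.]);v/=np.linalg.norm(v);w=np.cross(v,ax)
    return np.vstack([c+s*ax*.009+.033*(np.cos(ths)[:,None]*v+np.sin(ths)[:,None]*w) for s in(-1,1)])
o=bot.get_obs();W=cam('wrist',o)
# targets: bbox in top, scene and wrist (wrist crop x/1.818+150, y/1.818+100)
tb=[244,238,270,251];sb=[272,226,297,253];wb=[174/1.818+150,137/1.818+100,288/1.818+150,244/1.818+100]
def bb(C,P):
    q=proj(C,P);return np.r_[q.min(0),q.max(0)]
def res(v):
    P=ring(np.array(v[:3]),v[3],v[4]);return np.r_[bb(T,P)-tb,bb(S,P)-sb,(bb(W,P)-wb)*.7]
best=min((least_squares(res,[*(upb+[0.015,0,-.02]),y0,e0],x_scale=[.01,.01,.01,20,20],loss='soft_l1',diff_step=1e-3) for y0 in(-30,0,30) for e0 in(-40,0,40)),key=lambda f:f.cost)
v=best.x;print(v,best.cost,res(v).round(1));print('s,lat',(v[:3]-upb)@ux,(v[:3]-upb)@uy)
```

```text
0.1 [0.4756 0.0097 0.1   ] s 0.025184087216286573 lat 0.0010686886089237527
0.115 [0.4757 0.0094 0.115 ] s 0.02518449216672236 lat 0.0007787426917827092
0.13 [0.4757 0.0091 0.13  ] s 0.025184897117158142 lat 0.0004887967746416688
[0.47577092 0.00984436 0.10401836] 0.025381147637713874 0.0012093065808378813
[  0.47124253   0.01088924   0.09903479  -4.40060892 -10.01399003] 7.07619383472818 [-0.4  1.4 -1.8  0.6 -0.5  1.8  0.4  2.6 -1.8  0.5 -0.3  1.4]
s,lat 0.02121900335813281 0.0032771566724416282
```

The roll hangs on the first leg, about 23 mm from the upbend and nearly square. I'll regrasp it with the tool leaned away from the open end.

Run:
```python
from h import *
Q=down(193.4,15);a=Q.apply([0,0,1]);print(a)
g=np.array([.4745,.010,.1])+.003*a
rows([(g-.16*a,Q,5),(g,Q,5)])
```

```text
[-0.25175311 -0.06009774 -0.96592372]
linear [[-0.0234, 0.0002, 0.0129], [-0.025, 0.0002, 0.0095], [-0.026, 0.0003, 0.0058], [-0.0267, 0.0002, 0.002], [-0.0266, 0.0002, -0.0017], [-0.0, 0.0, 0.032], [-0.0, 0.0, 0.032], [-0.0, 0.0, 0.032]] 
 twist [[0.001, 0.818, 0.001], [0.001, 0.818, 0.001], [0.001, 0.818, 0.002], [0.001, 0.818, 0.001], [0.001, 0.818, 0.001], [0.0, 0.0, 0.0], [0.0, 0.0, 0.0], [0.0, 0.0, 0.0]]
linear [[-0.0, 0.0, 0.032], [-0.0, 0.0, 0.032]] 
 twist [[0.0, 0.0, 0.0], [0.0, 0.0, 0.0]]
end [0.4737 0.0098 0.0971] [-179.99  -15.   -166.6 ]
```

{"fn": "send_rows", "kwargs": {
  "linear": [
    [-0.0234,0,0.0129],
    [-0.025,0,0.0095],
    [-0.026,0.0003,0.0058],
    [-0.0267,0.0003,0.002],
    [-0.0266,0.0002,-0.0017],
    [0,0,0],
    [0,0,0.032],
    [0,0,0.032]
  ],
  "twist": [
    [0,0.818,0],
    [0,0.818,0],
    [0,0.818,0],
    [0,0.818,0],
    [0,0.818,0],
    [0,0,0],
    [0,0,0],
    [0,0,0]
  ],
  "gripper": [100,100,100,100,100,100,100,100],
  "grip_force": 20
}}

```text
time: 13.4
ee_pos: [0.496, 0.0147, 0.1913]
tcp_rot: [180.0, -14.0, -166.5]
wrist_force: [-0.5, -0.4, -0.4]
opening: 0.0855
grasp_force: 0.0
```

{"fn": "send_rows", "kwargs": {
  "linear": [
    [0,0,0.032],
    [0,0,0.032],
    [0,0,0.03],
    [0,0,0]
  ],
  "twist": [
    [0,0,0],
    [0,0,0],
    [0,0,0],
    [0,0,0]
  ],
  "gripper": [100,100,100,100]
}}

```text
time: 13.9
ee_pos: [0.4722, 0.0093, 0.1001]
tcp_rot: [179.9, -14.2, -166.6]
wrist_force: [-0.4, 0.7, 0.6]
opening: 0.0855
grasp_force: 0.0
```

{"fn": "send_rows", "kwargs": {
  "linear": [
    [0,0,0],
    [0,0,0],
    [0,0,0],
    [0,0,0],
    [0,0,0]
  ],
  "twist": [
    [0,0,0],
    [0,0,0],
    [0,0,0],
    [0,0,0],
    [0,0,0]
  ],
  "gripper": [65,65,65,65,65]
}}

```text
time: 14.52
ee_pos: [0.4749, 0.0096, 0.1031]
tcp_rot: [180.0, -14.0, -166.6]
wrist_force: [-1.6, 0.5, 5.5]
opening: 0.0629
grasp_force: 20.7
```

Run:
```python
from h import *
z=np.array([0,0,-.009]);off=.0015*uy
w=[(upb+.05*ux+z+off,down(193.4),3),(upb+.115*ux+z+off,down(193.4),4)]
c=corner-.035*ux-.035*uy
for i in range(1,11):
    f=np.radians(9*i);w.append((c+.035*(np.sin(f)*ux+np.cos(f)*uy)+z+off*(1-i/10),down(193.4-9*i),1))
w.append((stop+.062*uy+z,down(103.4),5))
rows(w)
```

```text
linear [[-0.0076, 0.0001, -0.0046], [-0.008, 0.0001, -0.004], [-0.0082, 0.0002, -0.0033], [-0.0163, 0.0, 0.0], [-0.0162, 0.0, 0.0], [-0.0163, 0.0, 0.0], [-0.0162, 0.0, 0.0], [-0.0055, -0.0006, 0.0]] 
 twist [[0.0, -0.465, 0.002], [-0.0, -0.465, 0.001], [0.0, -0.465, 0.002], [0.0, -0.0, -0.0], [0.0, -0.0, -0.0], [0.0, -0.0, -0.0], [0.0, -0.0, -0.0], [0.0, -0.0, 0.9]]
linear [[-0.0055, -0.0006, 0.0], [-0.0055, -0.0005, 0.0], [-0.0056, -0.0006, 0.0], [-0.0055, -0.0005, 0.0], [-0.0056, -0.0006, 0.0], [-0.0056, -0.0005, 0.0], [-0.0056, -0.0005, 0.0], [-0.0056, -0.0004, 0.0]] 
 twist [[0.0, -0.0, 0.9], [0.0, -0.0, 0.9], [0.0, -0.0, 0.9], [-0.0, -0.0, 0.9], [-0.0, -0.0, 0.9], [-0.0, -0.0, 0.9], [-0.0, -0.0, 0.9], [-0.0, -0.0, 0.9]]
linear [[-0.0057, -0.0005, 0.0], [-0.0106, 0.0, 0.0], [-0.0106, 0.0, 0.0], [-0.0106, 0.0, 0.0], [-0.0106, 0.0, 0.0], [-0.0106, 0.0, 0.0]] 
 twist [[-0.0, -0.0, 0.9], [-0.0, -0.0, -0.0], [-0.0, -0.0, -0.0], [-0.0, -0.0, -0.0], [-0.0, -0.0, -0.0], [-0.0, -0.0, -0.0]]
end [ 0.6177 -0.048   0.111 ] [-180.    -0.   103.4]
```

{"fn": "send_rows", "kwargs": {
  "linear": [
    [-0.0076,0,-0.0056],
    [-0.008,0,-0.005],
    [-0.0082,0,-0.0043],
    [-0.0163,0,0],
    [-0.0163,0,0],
    [-0.0163,0,0],
    [-0.0163,0,0],
    [0,0,0]
  ],
  "twist": [
    [0,-0.465,0],
    [0,-0.465,0],
    [0,-0.465,0],
    [0,0,0],
    [0,0,0],
    [0,0,0],
    [0,0,0],
    [0,0,0]
  ],
  "gripper": [65,65,65,65,65,65,65,65]
}}

```text
time: 15.52
ee_pos: [0.5638, 0.0309, 0.1125]
tcp_rot: [180.0, -0.1, -166.5]
wrist_force: [-0.1, -0.4, -0.3]
opening: 0.063
grasp_force: 22.1
```

No contact force, so on round the corner.

{"fn": "send_rows", "kwargs": {
  "linear": [
    [-0.0055,-0.0006,0],
    [-0.0055,-0.0006,0],
    [-0.0055,-0.0006,0],
    [-0.0055,-0.0006,0],
    [-0.0055,-0.0006,0],
    [-0.0055,-0.0006,0],
    [-0.0056,-0.0005,0],
    [-0.0056,-0.0005,0]
  ],
  "twist": [
    [0,0,0.9],
    [0,0,0.9],
    [0,0,0.9],
    [0,0,0.9],
    [0,0,0.9],
    [0,0,0.9],
    [0,0,0.9],
    [0,0,0.9]
  ],
  "gripper": [65,65,65,65,65,65,65,65]
}}

```text
time: 16.52
ee_pos: [0.6007, 0.0133, 0.1124]
tcp_rot: [-179.9, -0.1, 121.1]
wrist_force: [0.0, -0.1, 0.2]
opening: 0.0627
grasp_force: 22.1
```

{"fn": "send_rows", "kwargs": {
  "linear": [
    [-0.0056,-0.0005,0],
    [-0.0057,-0.0005,0],
    [-0.0106,0,0],
    [-0.0106,0,0],
    [-0.0106,0,0],
    [-0.0106,0,0],
    [-0.0106,0,0],
    [0,0,0]
  ],
  "twist": [
    [0,0,0.9],
    [0,0,0.9],
    [0,0,0],
    [0,0,0],
    [0,0,0],
    [0,0,0],
    [0,0,0],
    [0,0,0]
  ],
  "gripper": [65,65,65,65,65,65,65,65]
}}

```text
time: 17.52
ee_pos: [0.6175, -0.0493, 0.1114]
tcp_rot: [-179.8, -0.0, 103.4]
wrist_force: [-1.3, 0.8, -0.5]
opening: 0.0632
grasp_force: 22.1
```

Run:
```python
from h import *
o=bot.get_obs();print(o['ee_pos'],o['tcp_rot'],o['q'].round(1),(o['ee_pos']-stop)@uy,(o['ee_pos']-stop)@ux)
```

```text
[ 0.61746329 -0.04932345  0.11140414] [-1.79839600e+02 -3.19331539e-02  1.03394315e+02] [-4.6 14.1  5.6 81.7 -0.  72. ] 0.060765136248443055 -0.0005427706578007322
```

{"fn": "send_rows", "kwargs": {
  "linear": [
    [0,0,0.006],
    [0,0,0.004],
    [0,0,0],
    [0,0,0],
    [0,0,0],
    [0,0,0],
    [0,0,0],
    [0,0,0]
  ],
  "twist": [
    [0,0,0],
    [0,0,0],
    [0,0,0],
    [0,0,0],
    [0,0,0],
    [0,0,0],
    [0,0,0],
    [0,0,0]
  ],
  "gripper": [65,65,100,100,100,100,100,100]
}}

```text
time: 18.52
ee_pos: [0.6173, -0.0485, 0.1015]
tcp_rot: [-179.8, -0.0, 103.4]
wrist_force: [-0.2, -0.1, -0.1]
opening: 0.0853
grasp_force: 0.0
```

Run:
```python
from h import *
o=bot.get_obs();print(o['ee_pos'])
T=cam('top');S=cam('scene');W=cam('wrist',o)
for n,C in (('scene',S),('top',T),('wrist',W)):
    im=camera(n);cv2.imwrite(f'pics/x_{n}.png',im[:,:,::-1]);h=cv2.cvtColor(im,cv2.COLOR_RGB2HSV);m=cv2.inRange(h,(10,50,60),(32,170,255))
    k,l,st,ce=cv2.connectedComponentsWithStats(m)
    e=proj(C,[stop+.060*uy-[0,0,.02],stop+.009*uy-[0,0,.02]]);print(n,'exp',e.round(1).tolist())
    for i in range(1,k):
        if st[i,4]>25 and min(np.hypot(*(ce[i]-q)) for q in e)<(120 if n=='wrist' else 40): print(st[i],ce[i].round(1))
```

```text
[ 0.61729654 -0.0485058   0.10146594]
scene exp [[279.6, 211.1], [293.5, 205.8]]
[273 200  13  25 189] [279.5 212.2]
[294 203  10  15 104] [298.9 209.8]
top exp [[276.4, 192.5], [293.9, 187.8]]
[247 148   8  38 131] [250.9 166.7]
[313 149   5  35  95] [315.1 165.9]
wrist exp [[276.1, 285.5], [275.9, 373.3]]
[ 204  214  147  150 9078] [270.8 292.2]
```

{"fn": "send_rows", "kwargs": {
  "linear": [
    [0,0,0.002],
    [0,0,0],
    [0,0,0],
    [0,0,0],
    [-0.009,0,0],
    [-0.01,0,0],
    [-0.009,0,0],
    [0,0,0]
  ],
  "twist": [
    [0,0,0],
    [0,0,0],
    [0,0,0],
    [0,0,0],
    [0,0,0],
    [0,0,0],
    [0,0,0],
    [0,0,0]
  ],
  "gripper": [65,65,65,65,65,65,65,65]
}}

```text
time: 19.68
ee_pos: [0.6239, -0.0767, 0.0994]
tcp_rot: [-179.8, -0.0, 103.4]
wrist_force: [-0.9, 0.4, 0.9]
opening: 0.0553
grasp_force: 0.0
```

{"fn": "send_rows", "kwargs": {
  "linear": [
    [-0.002,0,0],
    [-0.002,0,0],
    [-0.001,0,0],
    [0,0,0]
  ],
  "twist": [
    [0,0,0],
    [0,0,0],
    [0,0,0],
    [0,0,0]
  ],
  "gripper": [65,65,65,65]
}}

```text
time: 20.18
ee_pos: [0.6243, -0.0784, 0.099]
tcp_rot: [-179.8, -0.3, 103.6]
wrist_force: [-2.8, 10.1, -0.8]
opening: 0.0553
grasp_force: 5.4
```

Run:
```python
from h import *
o=bot.get_obs()
for n,C,f in (('scene',cam('scene'),None),('wrist',cam('wrist',o),None)):
    im=camera(n);cv2.imwrite(f'pics/y_{n}.png',im[:,:,::-1])
    h=cv2.cvtColor(im,cv2.COLOR_RGB2HSV);m=cv2.inRange(h,(10,45,50),(34,180,255))
    if n=='scene': sub=m[192:232,262:312]
    else: sub=cv2.resize(m[180:420,150:410],(65,40),interpolation=cv2.INTER_AREA)
    print(n)
    for r in sub: print(''.join('#' if x>127 else '.' for x in r))
    print(proj(C,[stop+s*uy-[0,0,.02] for s in(.009,.027,.06)]).round(0).tolist())
```

```text
scene
..................................................
..................................................
........................###.......................
.......................#####.....##...............
......................#######....###..............
......................#######....###..............
.....................###.........###..............
..................#...#..........##...............
...............#####..............................
.............#######..............................
.............#######..............................
.............#######..................###.........
.............#######.................#####........
.............#######.................#####........
.............########................#####........
.............########................#####........
..............#######................#####........
..............########...............#####........
..............##########.............#####........
..............##########.............#####........
..............########.##............#####........
..............########.
[... 2989 characters left out ...]
.........................................................
.................................................................
.................................................................
.................................................................
.................................................................
.................................................................
.................................................................
.................................................................
.................................................................
.................................................................
[[276.0, 326.0], [276.0, 293.0], [277.0, 225.0]]
```

The second roll slipped out of the pads' way and stayed behind at about 60 mm, turned. I'll back off and measure it from above.

{"fn": "send_rows", "kwargs": {
  "linear": [
    [0.004,0,0],
    [0,0,-0.015],
    [0,0,-0.03],
    [0,0,-0.045],
    [0,0,-0.045],
    [0.02,0,0],
    [0.02,0,0],
    [0,0,0]
  ],
  "twist": [
    [0,0,0],
    [0,0,0],
    [0,0,0],
    [0,0,0],
    [0,0,0],
    [0,0,0],
    [0,0,0],
    [0,0,0]
  ],
  "gripper": [65,65,65,65,65,100,100,100]
}}

```text
time: 21.28
ee_pos: [0.6145, -0.0362, 0.2338]
tcp_rot: [-179.8, -0.1, 103.5]
wrist_force: [-0.3, -0.5, -0.3]
opening: 0.0856
grasp_force: 0.0
```

```bash
cat > fit.py <<'E'
from h import *
o=bot.get_obs();Cs={'wrist':cam('wrist',o),'scene':cam('scene')}
M={}
for n in Cs:
    im=camera(n);cv2.imwrite(f'pics/z{o["time"]:.0f}_{n}.png',im[:,:,::-1])
    h=cv2.cvtColor(im,cv2.COLOR_RGB2HSV);M[n]=cv2.inRange(h,(10,45,50),(34,180,255))
T=np.linspace(0,2*np.pi,48,endpoint=False)
def ring(c,yaw,el):
    y,e=np.radians([yaw,el]);ax=(uy*np.cos(y)-ux*np.sin(y))*np.cos(e)+np.array([0,0,np.sin(e)])
    v=np.cross(ax,[0,0,1.]);v/=np.linalg.norm(v);w=np.cross(v,ax);d=np.cos(T)[:,None]*v+np.sin(T)[:,None]*w
    return [c+s*ax*.009+r*d for r in(.033,.0235) for s in(-1,1)]
def sil(C,sh,par,K=4):
    o1,o2,i1,i2=[(proj(C,x)*K).astype(np.float32) for x in ring(*par)]
    m=np.zeros((sh[0]*K,sh[1]*K),np.uint8)
    for i in range(48):
        cv2.fillConvexPoly(m,cv2.convexHull(np.int32(np.vstack([o1[[i,i-1]],o2[[i,i-1]]]))),255)
    # near annulus: fill both annuli
    for a,b in((o1,i1),(o2,i2)):
        for i in range(48): cv2.fillConvexPoly(m,cv2.convexHull(np.int32(np.vstack([a[[i,i-1]],b[[i,i-1]]]))),255)
    # see-through of outer wall interior: remove common hole
    h1=np.zeros_like(m);h2=np.zeros_like(m);cv2.fillPoly(h1,[np.int32(i1)],255);cv2.fillPoly(h2,[np.int32(i2)],255);near=h1 if (np.linalg.norm(ring(*par)[0].mean(0)-C[2])<np.linalg.norm(ring(*par)[1].mean(0)-C[2])) else h2
    m[near>0]=0
    return cv2.resize(m,sh[::-1],interpolation=cv2.INTER_AREA)/255.
def fit(init,first=None,wt={'wrist':.12,'scene':1}):
    def cost(v):
        par=(stop+v[0]*.01*uy+v[1]*.01*ux+[0,0,-.02+v[2]*.01],v[3]*20,v[4]*20);t=0
        for n,C in Cs.items():
            p=proj(C,ring(*par)[0])
            m=sil(C,M[n].shape,par)
            roi=boxes[n]
            t+=wt[n]*np.abs(m-M[n]/255.)[roi].sum()
        return t+20*max(0,abs(v[1])-2)**2+5*v[2]**2
    from scipy.optimize import minimize
    best=min((minimize(cost,[init/.01,0,0,y0,e0],method='Nelder-Mead',options=dict(initial_simplex=None,maxiter=250)) for y0 in(-1.2,.05,1.2) for e0 in(.05,)),key=lambda f:f.fun)
    v=best.x;return dict(s=v[0]*10,lat=v[1]*10,dz=v[2]*10,yaw=v[3]*20,el=v[4]*20,cost=best.fun)
E
python3 - <<'E'
exec(open('fit.py').read())
print(o['ee_pos'],(o['ee_pos']-stop)@uy)
for n,(r,c) in dict(wrist=(slice(120,420),slice(130,430)),scene=(slice(190,235),slice(265,312))).items():
    sub=M[n][r,c]
    if n=='wrist': sub=cv2.resize(sub,(75,46),interpolation=cv2.INTER_AREA)
    print(n);[print(''.join('#' if x>127 else '.' for x in q)) for q in sub]
    print(proj(Cs[n],[stop+s*uy-[0,0,.02] for s in(.009,.027,.06,.07)]).round(0).tolist())
E
```

```text
[ 0.61445861 -0.03617519  0.23380841] 0.07425212974124912
wrist
...........................................................................
...........................................................................
...........................................................................
...........................................................................
...........................................................................
...........................................................................
...........................................................................
...........................................................................
...........................................................................
...........................................................................
.............................###...........................................
............................####...........................................
...........................#######.........................................
............................########............
[... 4055 characters left out ...]
...........
........##########.............................
.........#########.............................
...........#####...............................
...............................................
...............................................
...............................................
...............................................
...............................................
...............................................
...............................................
...............................................
...............................................
...............................................
[[293.0, 206.0], [289.0, 208.0], [280.0, 211.0], [277.0, 212.0]]
```

Run:
```python
import cv2,glob
f=sorted(glob.glob('pics/z*_wrist.png'))[-1]
im=cv2.imread(f)[160:350,220:350]
im=cv2.resize(im,(108,62),interpolation=cv2.INTER_AREA);h=cv2.cvtColor(im,cv2.COLOR_BGR2HSV)
for r in range(62):
    s=''
    for c in range(108):
        H,S,V=map(int,h[r,c])
        s+= 'r' if (H<8 or H>172) and S>100 else '#' if 8<=H<=36 and S>60 and V>45 else ('+' if 8<=H<=36 and S>18 and V>110 else ('o' if V>170 else ':' if V>90 else '.'))
    print(s)
```

```text
::::::::::::::::::::::::::::::::::::::::::::oooooo::::::::::::oooooo::::::::................................
::::::::::::::::::::::::::::::::::::::::::::oooooo:::::::::::::ooooo::::::::................................
::::::::::::::::::::::::::::oo::::::::::::::oooooo::::::::::::::::::::::::::................................
::::::::::::::::::::::o:::::::::::::::::::::oooooo::::::::::::::::::::::::::................................
:::::::::::::::::::::ooo::::::::::::::::::::oooooo::::::::::::::::::::::::::................................
::::::::::::::::::::::o:::::::::::::::::::::oooooo:::oo::::::::::::::::::::.................................
::::::::::::::::::::::::::::::::::::::::::::ooooooo::::::::::::::::::::::::.................................
::::::::::::::::::::::::::::::::::::::::::::ooooooo::::::::::::::::::::::::.................................
::::::::::::::::::::::::+######++++:::::::::oooooo:::::::::::::::::::::::::.................................
::::::::::::::::::::::++######+++++++++++:::ooooooo::::::::::::::::::::::::.................................
::::::::::
[... 4957 characters left out ...]
..............................................
............................................................................................................
............................................................................................................
............................................................................................................
............................................................................................................
............................................................................................................
............................................................................................................
```

The second roll is centred at about s = 70 mm and yawed about -30°; the first roll is square against the disc. I'll regrasp with the tool turned to match, then turn it square.

{"fn": "send_rows", "kwargs": {
  "linear": [
    [-0.004,0,0],
    [0,0,0],
    [0,0,0],
    [0,0,0.045],
    [0,0,0.045],
    [0,0,0.044],
    [0,0,0],
    [0,0,0]
  ],
  "twist": [
    [0,0,1.0],
    [0,0,1.0],
    [0,0,1.0],
    [0,0,0],
    [0,0,0],
    [0,0,0],
    [0,0,0],
    [0,0,0]
  ],
  "gripper": [100,100,100,100,100,100,100,100],
  "grip_force": 25
}}

```text
time: 22.38
ee_pos: [0.6162, -0.042, 0.1022]
tcp_rot: [-179.9, 0.0, 73.4]
wrist_force: [-0.3, -0.2, 0.6]
opening: 0.086
grasp_force: 0.0
```

{"fn": "send_rows", "kwargs": {
  "linear": [
    [0,0,0],
    [0,0,0],
    [0,0,0],
    [0,0,0],
    [0,0,0]
  ],
  "twist": [
    [0,0,0],
    [0,0,0],
    [0,0,0],
    [0,0,0],
    [0,0,0]
  ],
  "gripper": [60,60,60,60,60]
}}

```text
time: 23.0
ee_pos: [0.6166, -0.0418, 0.103]
tcp_rot: [180.0, 0.0, 73.4]
wrist_force: [-1.7, 0.0, 5.1]
opening: 0.0643
grasp_force: 26.0
```

Good grip (64 mm). I'll turn it square and slide it in.

{"fn": "send_rows", "kwargs": {
  "linear": [
    [0,0,0],
    [0,0,0],
    [0,0,0],
    [0,0,0]
  ],
  "twist": [
    [0,0,-1.0],
    [0,0,-1.0],
    [0,0,-1.0],
    [0,0,0]
  ],
  "gripper": [60,60,60,60]
}}

```text
time: 23.5
ee_pos: [0.6169, -0.0417, 0.1029]
tcp_rot: [179.9, 0.0, 103.5]
wrist_force: [1.3, 0.2, 5.8]
opening: 0.0641
grasp_force: 26.5
```

{"fn": "send_rows", "kwargs": {
  "linear": [
    [-0.008,0,0],
    [-0.008,0,0],
    [-0.008,0,0],
    [-0.008,0,0],
    [-0.004,0,0],
    [0,0,0]
  ],
  "twist": [
    [0,0,0],
    [0,0,0],
    [0,0,0],
    [0,0,0],
    [0,0,0],
    [0,0,0]
  ],
  "gripper": [60,60,60,60,60,60]
}}

```text
time: 24.25
ee_pos: [0.6252, -0.0767, 0.1029]
tcp_rot: [180.0, 0.0, 103.3]
wrist_force: [-0.7, 0.8, 6.2]
opening: 0.0642
grasp_force: 26.6
```

{"fn": "send_rows", "kwargs": {
  "linear": [
    [-0.002,0,0],
    [-0.002,0,0],
    [-0.001,0,0],
    [0,0,0]
  ],
  "twist": [
    [0,0,0],
    [0,0,0],
    [0,0,0],
    [0,0,0]
  ],
  "gripper": [60,60,60,60]
}}

```text
time: 24.75
ee_pos: [0.6258, -0.079, 0.1028]
tcp_rot: [180.0, -0.2, 103.5]
wrist_force: [-3.5, 13.3, 9.1]
opening: 0.0643
grasp_force: 33.2
```

{"fn": "send_rows", "kwargs": {
  "linear": [
    [-0.002,0,0],
    [-0.001,0,0],
    [0,0,0]
  ],
  "twist": [
    [0,0,0],
    [0,0,0],
    [0,0,0]
  ],
  "gripper": [60,60,60]
}}

```text
time: 25.12
ee_pos: [0.6259, -0.0799, 0.1021]
tcp_rot: [-180.0, -0.5, 103.6]
wrist_force: [-4.7, 22.8, 5.9]
opening: 0.0644
grasp_force: 35.3
```

{"fn": "send_rows", "kwargs": {
  "linear": [
    [0.003,0,0],
    [0,0,0],
    [0,0,0],
    [0,0,0],
    [0,0,-0.03],
    [0,0,-0.05],
    [0,0,-0.05],
    [0.039,0,0]
  ],
  "twist": [
    [0,0,0],
    [0,0,0],
    [0,0,0],
    [0,0,0],
    [0,0,0],
    [0,0,0],
    [0,0,0],
    [0,0,0]
  ],
  "gripper": [60,100,100,100,100,100,100,100]
}}

```text
time: 26.12
ee_pos: [0.6182, -0.0453, 0.2352]
tcp_rot: [179.8, 0.1, 103.2]
wrist_force: [0.4, 0.5, -0.9]
opening: 0.0852
grasp_force: 0.0
```

{"fn": "send_rows", "kwargs": {
  "linear": [
    [0.008,0,0],
    [0,0,0],
    [0,0,0]
  ],
  "twist": [
    [0,0,0],
    [0,0,0],
    [0,0,0]
  ],
  "gripper": [45,45,45]
}}

```text
time: 26.5
ee_pos: [0.6146, -0.0365, 0.2299]
tcp_rot: [-179.8, -0.0, 103.4]
wrist_force: [0.3, 0.4, 0.8]
opening: 0.0389
grasp_force: 0.0
```

```bash
cat > asc.py <<'E'
from h import *
o=bot.get_obs();print(o['ee_pos'],((o['ee_pos']-stop)@uy).round(4),((o['ee_pos']-stop)@ux).round(4),o['tcp_rot'].round(1),o['opening'])
C=cam('wrist',o);print([(round((x-220)/1.2),round((y-170)/3)) for x,y in proj(C,[stop+s*uy-[0,0,.02] for s in(.009,.027,.04,.06)])])
im=camera('wrist')[170:350,220:340,::-1]
im=cv2.resize(im,(100,60),interpolation=cv2.INTER_AREA);h=cv2.cvtColor(im,cv2.COLOR_BGR2HSV)
for r in range(60):
    s=''
    for c in range(100):
        H,S,V=map(int,h[r,c])
        s+= '#' if 8<=H<=36 and S>60 and V>45 else ('+' if 8<=H<=36 and S>18 and V>110 else ('o' if V>170 else ':' if V>90 else '.'))
    print(s)
E
python3 asc.py
```

```text
[ 0.61460972 -0.03653274  0.22993513] 0.0739 -0.0003 [-179.8   -0.   103.4] 0.03886001478564814
[(46, 36), (46, 30), (46, 25), (46, 18)]
::::::::::::::::::::::::::::::::::::::::::::ooooooo:::::::::::::::::::::::::........................
::::::::::::::::::::::::::::::::::::::::::::ooooooo:::::::::::::::::::::::::........................
::::::::::::::::::::::::::::::::::::::::::::ooooooo::oo:::::::::::::::::::::........................
::::::::::::::::::::::::::::::::::::::::::::ooooooo::::o::::::::::::::::::::........................
:::::::::::::::::::::::::::::::::::::::o::::ooooooo:::::::::::::::::::::::::........................
::::::::::::::::::::::::::::::::::::o:::::::ooooooo:::::::::::::::::::::::::........................
::::::::::::::::::::::::::::::::::::::::::::ooooooo:::::::::::::::::::::::::........................
:::::::::::::::::::::::::::::::::::oooo:::::ooooooo::oooo:::::::::::::::::::........................
::::::::::::::::::::::::::::::::::::o:::::::ooooooo::oooooo:::::::::::::::::........................
::::::::::::::::::::::::::::::o:::::::::::::ooooooo::o
[... 4396 characters left out ...]
...................................................................................:..........
.:.......................................................................................:..........
....................................................................................................
....................................................................................................
....................................................................................................
....................................................................................................
....................................................................................................
```

The second roll is close up to the first but yawed slightly. I'll push it square from behind with both fingers either side of the bar.

{"fn": "send_rows", "kwargs": {
  "linear": [
    [0,0,0.045],
    [0,0,0.045],
    [0,0,0.045],
    [-0.007,0,0],
    [-0.005,0,0],
    [-0.004,0,0],
    [-0.004,0,0],
    [0,0,0]
  ],
  "twist": [
    [0,0,0],
    [0,0,0],
    [0,0,0],
    [0,0,0],
    [0,0,0],
    [0,0,0],
    [0,0,0],
    [0,0,0]
  ],
  "gripper": [45,45,45,45,45,45,45,45]
}}

```text
time: 27.55
ee_pos: [0.6193, -0.0556, 0.0962]
tcp_rot: [-179.9, -0.0, 103.4]
wrist_force: [-0.2, -1.3, 1.0]
opening: 0.0387
grasp_force: 0.0
```

{"fn": "send_rows", "kwargs": {
  "linear": [
    [-0.003,0,0],
    [-0.003,0,0],
    [0,0,0]
  ],
  "twist": [
    [0,0,0],
    [0,0,0],
    [0,0,0]
  ],
  "gripper": [45,45,45]
}}

```text
time: 27.92
ee_pos: [0.6201, -0.0606, 0.0955]
tcp_rot: [-179.8, -0.1, 103.5]
wrist_force: [-2.1, 4.0, 2.2]
opening: 0.0382
grasp_force: 2.2
```

{"fn": "send_rows", "kwargs": {
  "linear": [
    [-0.002,0,0],
    [-0.002,0,0],
    [0,0,0],
    [0,0,0]
  ],
  "twist": [
    [0,0,0],
    [0,0,0],
    [0,0,0],
    [0,0,0]
  ],
  "gripper": [45,45,45,45]
}}

```text
time: 28.42
ee_pos: [0.6201, -0.0611, 0.0953]
tcp_rot: [-179.8, -0.5, 103.6]
wrist_force: [-6.6, 21.4, 3.1]
opening: 0.0381
grasp_force: 11.6
```

```bash
python3 asc.py | head -52; python3 -c "
from h import *
print(bot.get_obs()['wrist_force'])"
```

```text
[ 0.62010783 -0.061073    0.09525473] 0.0487 -0.0007 [-179.8   -0.5  103.6] 0.03813321063348013
[(47, 64), (47, 54), (47, 45), (47, 32)]
oooooooooooooooooooooooooooooooooooo:ooooooooooooooooooooooooooooooooooooooooooooooooooooooooo:.....
oooooooooooooooooooooooooooooooooooo:ooooooooooooooooooooooooooooooooooooooooooooooooooooooooo:.....
oooooooooooooooooooooooooooooooooooo:ooooooooooooooooooooooooooooooooooooooooooooooooooooooooo:.....
oooooooooooooooooooooooooooooooooooo:ooooooooooooooooooooooooooooooooooooooooooooooooooooooooo:.....
ooooooooooooooooooooooooooooooooooo::ooooooooooooooooooooooooooooooooooooooooooooooooooooooooo:.....
oooooooooooooooooooooooooooooooooooo::ooooooooooooooooooooooooooooooooooooooooooooooooooooooo::.....
oooooooooooooooooooooooooooooooooooo:oooooooooooooooooooooooooooooooooooooooooooooooooooooooo:......
oooooooooooooooooooooooooooooooooooo:oooooooooooooooooooooooooooooooooooooooooooooooooooooooo:......
oooooooooooooooooooooooooooooooooooo:oooooooooooooooooooooooooooooooooooooooooooooooooooooooo:......
oooooooooooooooooooooooooooooooooooo:ooooooooooooooooo
[... 3424 characters left out ...]
ooooooooooooooooooooooooooooooooooo:....................
::::......::oooooooooooooooooooooooooooooooooooooooooooooooooooooooooooooooooooo....................
::::......:ooooooooooooooooooooooooooooooooooooooooooooooooooooooooooooooooooooo:...................
::::.....:oooooooooooooooooooooooooooo:oooooooooooooooooooooooooooooooooooooooooo:..................
::::.....:oooooooooooooooooooooooooooo:oooooooooooooooooooooooooooooooooooooooooo:..................
::::....:ooooooooooooooooooooooooooooo:ooooooooooooooooooooooooooooooooooooooooooo:.................
.:::....:ooooooooooooooooooooooooooooo:ooooooooooooooooooooooooooooooooooooooooooo:.................
[-7.51561501 22.98126116  4.44047405]
```

{"fn": "send_rows", "kwargs": {
  "linear": [
    [0.002,0,0],
    [0.004,0,0],
    [0.01,0,0],
    [0.01,0,0],
    [0,0,-0.045],
    [0,0,-0.045],
    [0,0,-0.045],
    [0,0,0]
  ],
  "twist": [
    [0,0,0],
    [0,0,0],
    [0,0,0],
    [0,0,0],
    [0,0,0],
    [0,0,0],
    [0,0,0],
    [0,0,0]
  ],
  "gripper": [45,45,45,45,45,45,45,45]
}}

```text
time: 29.48
ee_pos: [0.6167, -0.0394, 0.2348]
tcp_rot: [179.8, 0.1, 103.4]
wrist_force: [0.8, 0.4, -0.9]
opening: 0.0384
grasp_force: 0.0
```

```bash
python3 asc.py | sed -n '1,2p;15,56p'
```

```text
[ 0.61671004 -0.0394456   0.23475832] 0.0705 0.001 [1.798e+02 1.000e-01 1.034e+02] 0.03835988601531719
[(44, 34), (44, 28), (44, 23), (44, 16)]
ooooooooooooooooooooooooooo:oooooooooo::::ooooooo:::oooooooo:ooooo:::::::...........................
oooooooooooooooooooooooooooooooooooooo::::ooooooo:o:::ooooooo::oooo::::::...........................
ooooooooooooooooooooooooooooooooooooooo:::ooooooo:oooooooooo:o:::::::::::...........................
oooooooooooooooooooooooooooooooooooooooo::oooooooooooooooo:::::::::::::::...........................
oooooooooooooooooooooooooooooooooooooooo::oooooooooooooooooo:::::::::::::...........................
oooooooooooooooooooooooooooooooooooooooo::oooooooooooooooooo:o:::::::::::...........................
oooooooooooooooooooooooooooooooooooooooo::ooooooooooooooo:o:::o::oooo::::...........................
oooooooooooooooooooooooooooooo++++++++++::ooooooo++++++++++++++::::oo::::...........................
oooooooooooooooooooooo+++++++++++++++++o::oooooooo++++++++++++++###+++:::...........................
oooooooooooooooooo++###+++++++++++++++++::ooooo
[... 2585 characters left out ...]
..............####################:oooooooo:###################...............................
..........................##############+oooooooo:############......................................
..............................##..######:ooooooo:+#####..##.........................................
.......................................#..+:oo:+:...................................................
.........................................#..........................................................
....................................................................................................
.:.......................................................................................:..........
```

{"fn": "send_rows", "kwargs": {
  "linear": [
    [0,0,-0.005],
    [0,0,0],
    [0,0,0],
    [0,0,0],
    [0,0,0],
    [0,0,0],
    [0,0,0],
    [0,0,0]
  ],
  "twist": [
    [0,0,0],
    [0,0,0],
    [0,0,0],
    [0,0,0],
    [0,0,0],
    [0,0,0],
    [0,0,0],
    [0,0,0]
  ],
  "gripper": [45,45,45,45,45,45,45,45]
}}

```text
time: 30.52
ee_pos: [0.6156, -0.0397, 0.2355]
tcp_rot: [-179.8, -0.0, 103.4]
wrist_force: [0.1, 0.6, 0.3]
opening: 0.0383
grasp_force: 0.0
```

```bash
python3 asc.py | sed -n '1,2p;20,36p'
python3 - <<'E'
from h import *
im=camera('scene');h=cv2.cvtColor(im,cv2.COLOR_RGB2HSV);m=cv2.inRange(h,(10,40,50),(34,180,255))
for r in m[190:226,272:312]: print(''.join('#' if x else '.' for x in r))
print(proj(cam('scene'),[stop+s*uy-[0,0,.02] for s in(0,.018,.036)]).round(1).tolist())
E
```

```text
[ 0.61560954 -0.03971475  0.23551818] 0.0705 -0.0001 [-179.8   -0.   103.4] 0.038310851489281664
[(46, 34), (46, 28), (46, 23), (46, 16)]
oooooooooooooooooooooooooooooooooooooooooo::ooooooooooooooooo:::::::::::::..........................
oooooooooooooooooooooooooooooooooooooooooo::oooooooooooooooo::::::::::::::..........................
oooooooooooooooooooooooooooooooo++++++++++::ooooooo++++++++++++++::::oo:::..........................
oooooooooooooooooooooooo++++#+++++++++++oo::oooooooo+++++++++++++####+++::..........................
oooooooooooooooooooo++###++++++++++++++++o::oooooooo+++++++++++++++++######.........................
oooooooooooooooooo+####+++++++++++++++++++::oooooooo+++++++++++++++++++#######......................
oooooooooooooooo+#####++++++++++++++++++++::oooooooo+++++++++++++++++++#######......................
oooooooooooooooo+######+o+++++++++++++++++::oooooo:+++++++++++++++++++########......................
ooooooooooooooooo+#######++++++++++++++++++:::::::++++++++++++++++++############..#.................
ooooooooooooooooo+++++########+++++++++++++++:+:+++++
[... 1579 characters left out ...]
................############........
....................############........
.......#............###########.........
.......##...........###########.........
.......###.........############.........
.......###.........###########..........
........####......###########...........
.........#####...##########.............
..........###############...............
...........###########..................
............########....................
........................................
........................................
........................................
........................................
........................................
[[295.9, 204.9], [291.1, 206.7], [286.2, 208.6]]
```

The picture is steady: both rolls are square, touching, and up against the disc. I'll hand it in.

```bash
python3 -c "
from workcell import ticket
print(ticket.job_done())"
```

```text
the job is handed in; nothing more can be done
None
```

The job is handed in: the last camera checks showed the first roll against the stop disc and the second hanging square and close up against it, with the gripper clear above; the verdict was not shown.

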